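# Stop a charger bay, draw out its cell and hold it up for inspection

### The arm

A 6-joint arm with a two-finger parallel gripper is mounted at the origin on a cart in front of the work surface, level with it; the furniture and walls round the work are solid. World frame = base frame: x ahead of the robot, y to its left, z up, the work surface at z = 0. Lengths are in mm, angles in rad, forces in N, time in s.
With the tool pointing down it reaches from about 300 to 775 mm from the base axis. Payload 14.6 kg.
Tool frame: the origin (TCP) lies at the very end of the fingers, on their centre line; the grasp point (between the pads) lies 19 mm behind it; z points along the fingers, y is the line along which they close (so a half turn about z gives the same grasp; the last joint's range is limited). The gripper opens to 94 mm and grips with 3 to 60 N. Pads are 16 mm wide; open, the fingers measure 119 mm over their backs; the gripper's body (75 mm by 177 mm) begins 78 mm behind the grasp point.
Start: joints at [1.2, 0.3, 1.521, -0, 1.321, -0.067], TCP at [164.529, 524.804, 179.846] pointing down, gripper open.
Joint ranges: [-3.03, 3.03], [-0.79, 2.21], [0.23, 2.52], [-1.04, 4.18], [0, 3.07], [-2.55, 2.55]. Speed limits (rad/s): [2.22, 2.22, 2.57, 3.14, 3.14, 3.14].

### API

Orientations are given as [roll, pitch, yaw] about the fixed x, y, z axes, in that order (R = Rz(yaw) Ry(pitch) Rx(roll)).
In Python, from cell import manip, eyes, ticket gives the robot as it stands. The module is installed in compiled form; this text tells all that it offers.
- The arm moves only by the tool arm_command, never from a script. Its argument "plan" is a list of rows, each a list of 5 numbers: the opening, from -1 (shut) to 1 (fully open), then the shift along the tool's x, y, z in m, then the turn about the tool's z in rad. In form: [[jaw, dx, dy, dz, roll], ...]. A call has 1 to 20 rows; each row shifts and turns the commanded pose from where the row before left it, along the tool's axes as they then stand; what a row does not reach is not made up. A row lasts 1/8 s, in which the tool goes at most 62.5 mm and 10.7 degrees, less where a joint would pass 70% of its speed; a pose out of reach is approached as far as the arm can. A call is refused whole if a number of a shift passes 0.0625 or a number of a turn 0.188, either way. A call with a gripper value outside its range is refused whole. The fingers move at their own pace and stop on an object; "newtons" is the grip in N (left out, the last holds). Time passes only in rows, so rows that do not move let the fingers close. It gives the time, the measured TCP pose, the force, the opening and the grip force at its end, in the units of the state.
- manip.read_state(): the state, without advancing time (a new reading comes with each control period).
- eyes.camera(name): name is "side" or "top"; returns a dict with "img" (400x640x3 uint8, blue, green, red), "z_map" (400x640 float32, mm along the optical axis (not along the pixel's ray), 0 where there is no reading), "fx", "fy", "cx", "cy" (pixels), "eye" and "orientation" of the camera in the world. Camera axes: x right, y down, z forward; pixel columns grow to the right and rows downward; lengths in mm; the calibration is good to about 2 mm. A picture is of the moment at which its call begins.
- ticket.sign_off(): hands the job in; it is judged then, once.
The state is a dict: "clock": time; "joints": joint angles; "qd": joint speeds; "effort": joint torques, N m; "eef_pos": TCP position; "eef_rot": TCP orientation; "wrist_force": force on the tool from outside, world axes, zero at the start; "moment": the same for the moment, N m; "finger_gap": finger opening in mm; "finger_force": force on a finger pad.
Only numpy, scipy, OpenCV 4.12 (cv2) and the standard library are available. Lean on these libraries where they do the work, as an engineer would, in place of code of your own. Each camera call takes 0.05 s, during which the arm holds its last target. There are 200 camera calls.

### The job

The blue cell on the two-bay charger is to be checked. End its charge first: press the grey key in line with the bay where the blue cell lies, let it come up, then press the red stop key (do not press the other bay's key or the green start key). Then draw the blue cell out of its bay, raise it to about 20 cm above the bench and tip its plus end (the end away from the keys) up, at least half way from level to upright, and finish holding it there, still and in the gripper; leave the other cell in its bay and the things round the charger where they are.

Things in the scene. Friction and masses are not known exactly. Their poses are not given: they have to be found in the camera images.
- blue_cell_mid (a point): Middle of the blue cell, the one to take: round, 18 mm in diameter, 66 mm long, about 45 g, lying level in one of the two bays, its middle 38 mm above the bench. The z axis of this point runs along it from minus to plus end. A sprung contact presses on the minus end with about 3 N, so drawing it straight up meets a few newtons of friction at first; the contact then springs 4 mm forward.
- blue_cell_plus (a point): Centre of the blue cell's plus end face (small raised cap), 33 mm from its middle.
- lime_cell_mid (a point): Middle of the lime-green cell of the same size in the other bay, parallel to the blue one, 64 mm beside it; it stays there (within 6 mm).
- charger: Dark grey two-bay charger fixed on the bench. Origin: on the bench under its middle; x points from the keys to the plus contacts (away from the robot, up to 0.3 rad askew), y left, z up. It covers x -106 to 90, y -115 to 85 mm. The key shelf (x below -52 mm) and the control column with the display (y below -54 mm) are 26 mm high, the display 30 mm.
- left_bay (a point): Middle of a cell seated in the left bay (charger x 12, y 50, z 38 mm); bays run along charger x. Open deck, 15 mm above the bench, under and beside the cells; each rests on two cradles (26 mm either side of its middle, 7 mm thick, 25 mm wide, 35 mm high), so its middle 40 mm are free for fingers from both sides down to the deck.
- right_bay (a point): Middle of a cell seated in the right bay (charger x 12, y -14, z 38 mm), built like the left one. At the cells' ends stand blocks 48 mm high (charger x -50 to -32 and 48 to 82 mm). The control column begins 40 mm to the right of this point.
- left_bay_key (a joint): Grey key of the left bay, in line with it: round spring key, 21 mm in diameter, pressed straight down. Value in m: 0 up, 0.004 at the stop. 3 N to start, 5 N at the stop; pressed counts from 3 mm. It springs back.
- left_bay_key_top (a point): Centre of the top of that key when up (34.5 mm above the bench, 8.5 mm above the panel round it); the point does not move with the key.
- right_bay_key (a joint): Grey key of the right bay, in line with it: round spring key, 21 mm in diameter, pressed straight down. Value in m: 0 up, 0.004 at the stop. 3 N to start, 5 N at the stop; pressed counts from 3 mm. It springs back.
- right_bay_key_top (a point): Centre of the top of that key when up (34.5 mm above the bench, 8.5 mm above the panel round it); the point does not move with the key.
- stop_key (a joint): Red stop key, right of the two grey keys: round spring key, 21 mm in diameter, pressed straight down. Value in m: 0 up, 0.004 at the stop. 3 N to start, 5 N at the stop; pressed counts from 3 mm. It springs back.
- stop_key_top (a point): Centre of the top of that key when up (34.5 mm above the bench, 8.5 mm above the panel round it); the point does not move with the key.
- start_key (a joint): Green start key, 56 mm beyond the red one; not to be pressed: round spring key, 21 mm in diameter, pressed straight down. Value in m: 0 up, 0.004 at the stop. 3 N to start, 5 N at the stop; pressed counts from 3 mm. It springs back.
- start_key_top (a point): Centre of the top of that key when up (34.5 mm above the bench, 8.5 mm above the panel round it); the point does not move with the key.
- green_box: Small green box with cells in it, 49 x 60 x 58 mm, behind the charger; origin under its middle. Bystander.
- oil_bottle: Small white bottle with a dark nozzle, 36 mm in diameter, 84 mm high, behind the charger; origin under its middle. Bystander.
- battery_pack: Black, green and yellow stick battery pack with a lead, 84 x 141 x 23 mm, on the right of the charger; origin on the bench under the middle of its outline. Bystander.
Things that resemble listed ones, but are neither listed nor needed, are in the scene too. There is more than one size of the part that bears blue_cell_mid; the job needs the smallest.

How it is judged (in metres and radians):
On the way, in this order (a step that is already met when the one before it is completed fails the run):
1. the key of the bay that holds the blue cell is pressed home, the stop key being up (((distance between blue_cell_mid and left_bay below 0.008 m and value of joint left_bay_key above 0.003 m) or (distance between blue_cell_mid and right_bay below 0.008 m and value of joint right_bay_key above 0.003 m)) and value of joint stop_key below 0.001 m), for 0.05 s.
2. then, that key being up again, the red stop key is pressed home with the cell still in its bay (value of joint stop_key above 0.003 m and value of joint each of left_bay_key, right_bay_key below 0.001 m and (distance between blue_cell_mid and left_bay below 0.008 m or distance between blue_cell_mid and right_bay below 0.008 m)), for 0.05 s.
3. then the blue cell is drawn out and lifted clear of the charger, its middle more than 90 mm above the bench, in the fingers (height (world z) of blue_cell_mid above 0.09 m and contact force between blue_cell and charger below 0.1 N and contact force between blue_cell and the fingers above 2 N), for 0.1 s.
At the end, for the whole second after the job is handed in: Blue cell held by the fingers alone, still, its middle over 150 mm above the bench, plus end up at least 40 degrees from level; all keys up; lime cell within 6 mm and the box, bottle and pack within 30 mm of their starts (height (world z) of blue_cell_mid above 0.15 m and angle between blue_cell_mid's own z axis and vertical below 0.87 rad and contact force between blue_cell and the fingers above 2 N and contact force between blue_cell and charger below 0.1 N and linear speed of blue_cell below 0.03 m/s and angular speed of blue_cell below 0.3 rad/s and distance of lime_cell_mid from where it was at the start of the episode below 0.006 m and value of joint each of left_bay_key, right_bay_key, stop_key, start_key below 0.001 m and contact force between blue_cell and green_box below 0.1 N and contact force between blue_cell and battery_pack below 0.1 N and contact force between blue_cell and oil_bottle below 0.1 N and distance of each of green_box, battery_pack, oil_bottle from where it was at the start of the episode below 0.03 m); the arm keeps its last pose, push and grip.
It fails at once if the key of the other bay is pressed while the blue cell is still in its bay ((distance between blue_cell_mid and left_bay below 0.008 m and value of joint right_bay_key above 0.002 m) or (distance between blue_cell_mid and right_bay below 0.008 m and value of joint left_bay_key above 0.002 m)).
It fails at once if the green start key is pressed (value of joint start_key above 0.002 m).
It fails at once if the lime cell is moved more than 6 mm (distance of lime_cell_mid from where it was at the start of the episode above 0.006 m).
It fails at once if the green box, the oil bottle or the battery pack is moved more than 30 mm (distance of any of green_box, battery_pack, oil_bottle from where it was at the start of the episode above 0.03 m).
It also fails if it takes over 48 s, if anything falls off the work surface, if the arm or the gripper's body presses on something with over 40 N, if the wrist force passes 120 N, or if a joint passes its speed limit or range.

## Working session

There is one attempt and no reset: what is moved stays moved. The work goes in short steps, Python scripts to look and compute and a tool call to move; the robot and the scene stay as the last step left them, time stands still between calls to the robot, and variables do not carry over. Pictures are saved under pics/ and viewed, at most 12 in all, crops included, and the job is handed in when it is done.

Besides the shell and the picture viewer there is one more tool, called as name(argument=value, ...), one argument or row to a line, values as JSON. arm_command: Moves the arm, as the interface text tells. Its arguments: {"type":"object","properties":{"plan":{"type":"array"},"newtons":{"type":"number"}},"required":["plan"]}

```bash
mkdir -p pics; cat > h.py <<'E'
import numpy as np,cv2
from cell import manip,eyes,ticket
from scipy.spatial.transform import Rotation as R
def rot(o):
    o=np.array(o,float)
    if o.shape==(3,3): return o
    return R.from_euler('xyz',o).as_matrix() if o.size==3 else R.from_quat(o).as_matrix()
def ray(c,u,v,z):
    d=rot(c['orientation'])@np.array([(u-c['cx'])/c['fx'],(v-c['cy'])/c['fy'],1]); e=np.array(c['eye'])
    return e+d*(z-e[2])/d[2]
def pt(c,u,v):
    z=c['z_map'][int(round(v)),int(round(u))]
    return np.array(c['eye'])+rot(c['orientation'])@np.array([(u-c['cx'])/c['fx'],(v-c['cy'])/c['fy'],1])*z
E
python3 - <<'E'
from h import *
for n in('top','side'):
    c=eyes.camera(n); cv2.imwrite(f'pics/{n}1.png',c['img']); print(n,c['fx'],c['fy'],c['cx'],c['cy'],c['eye'],c['orientation'])
print(manip.read_state())
E
```

```text
top 437.17513016242293 437.17513016242293 317.751338176362 194.50107206617497 [519.09249043  15.42889151 945.08333552] [-3.02403979 -0.01143093 -1.5633173 ]
side 381.99083466437236 381.99083466437236 316.5554022835446 199.18982322094215 [297.94100799 552.98914256 615.16264197] [-2.2928451  -0.00896471 -2.60912809]
{'clock': 0.1, 'joints': array([ 1.20040264e+00,  3.00407573e-01,  1.52151485e+00, -3.09740162e-05,
        1.32069227e+00, -6.65808861e-02]), 'qd': array([-0.00061854, -0.00072004, -0.00233843,  0.00053524,  0.00029909,
       -0.00267279]), 'effort': array([ 1.58949773e-03, -5.32643652e+01, -3.53283548e+01,  7.09891599e-02,
        2.34922307e-02, -8.14880946e-05]), 'eef_pos': array([164.44565402, 524.56925854, 179.34920545]), 'eef_rot': array([-3.14057088e+00, -3.80619080e-05,  2.83778751e+00]), 'wrist_force': array([-0.00457341,  0.43994112, -0.212641  ]), 'moment': array([ 0.02790629,  0.02833237, -0.01634494]), 'finger_force': 0.0, 'finger_gap': 94.16132861743719}
```

View pics/top1.png

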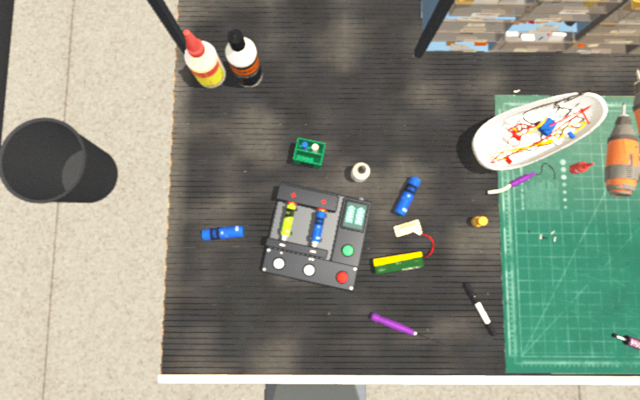

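View pics/side1.png

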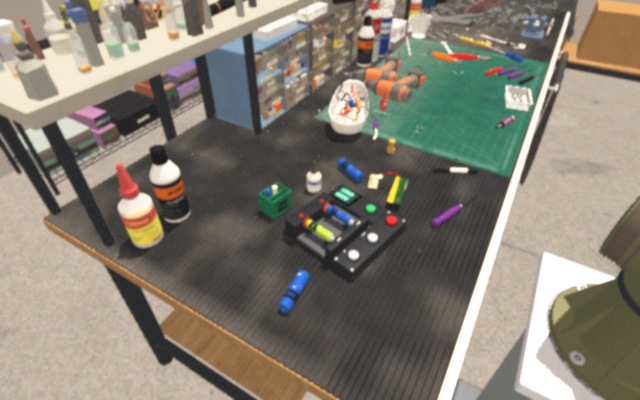

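The top view shows the charger at about (318,240). There are three blue cells: (222,233) and (407,196) lie loose on the bench and look larger, and (318,227) lies in the right-hand bay. The bay one fits the description. Its key should be the grey one at (309,270), with red at (342,277), green at (348,251) and the left bay's grey key at (278,263). I'll measure and confirm this in one crop.

```bash
cat > m.py <<'E'
from h import *
import json
c=eyes.camera('top'); img=c['img']; hsv=cv2.cvtColor(img,cv2.COLOR_BGR2HSV)
def blobs(lo,hi,roi,amin=20):
    m=cv2.inRange(hsv,np.array(lo),np.array(hi)); k=np.zeros_like(m); x0,y0,x1,y1=roi; k[y0:y1,x0:x1]=m[y0:y1,x0:x1]
    n,l,s,ce=cv2.connectedComponentsWithStats(k)
    return [(ce[i],s[i,4],l==i) for i in range(1,n) if s[i,4]>=amin]
roi=(255,180,375,295)
for nm,lo,hi,z in(('red',(0,120,120),(8,255,255),34.5),('green',(50,100,100),(85,255,255),34.5),('white',(0,0,170),(180,50,255),34.5)):
    for ce,a,m in blobs(lo,hi,roi): print(nm,ce.round(1),a,ray(c,*ce,z).round(1),'depth',pt(c,*ce).round(1))
for nm,lo,hi,r in(('blue',(100,120,60),(125,255,255),roi),('lime',(22,120,90),(42,255,255),(255,180,310,295)),('blueL',(100,120,60),(125,255,255),(190,215,255,250)),('blueR',(100,120,60),(125,255,255),(385,165,430,225))):
    for ce,a,m in blobs(lo,hi,r):
        p=np.argwhere(m)[:,::-1].astype(np.float32); rc=cv2.minAreaRect(p); w=ray(c,*ce,42)
        P=np.array([ray(c,*q,42)[:2] for q in cv2.boxPoints(rc)]); L=[np.linalg.norm(P[1]-P[0]),np.linalg.norm(P[2]-P[1])]
        print(nm,ce.round(1),a,w.round(1),'len',np.round(L,1),P.round(1).tolist())
cv2.imwrite('pics/crop1.png',cv2.resize(img[175:300,250:385],None,fx=4.5,fy=4.5,interpolation=cv2.INTER_CUBIC))
E
python3 m.py
```

```text
red [341.8 276.8] 105 [456.9 -44.8  34.5] depth [456.9 -44.8  34.7]
green [346.9 250. ] 88 [511.6 -55.3  34.5] depth [511.6 -55.4  33.1]
white [328.3 230.8] 570 [551.  -16.6  34.5] depth [551.7 -17.2  16.9]
white [276.4 221.9] 120 [568.7  91.4  34.5] depth [569.6  92.8  17.7]
white [299.6 226. ] 619 [560.4  43.   34.5] depth [561.4  43.6  14.3]
white [349.8 214. ] 76 [586.3 -61.4  34.5] depth [586.5 -61.6  32.1]
white [359.2 216.2] 84 [582.  -81.   34.5] depth [582.2 -81.4  30.9]
white [355.7 225.8] 32 [561.7 -73.6  34.5] depth [562.  -74.2  28.5]
white [312.8 251.2] 20 [508.8  15.3  34.5] depth [509.   15.3  51.2]
white [310.7 258.8] 20 [493.2  19.4  34.5] depth [493.   19.4  26.6]
white [278.3 263.1] 97 [483.9  86.   34.5] depth [484.   85.8  37.2]
white [308.8 269.8] 98 [470.7  23.   34.5] depth [470.7  23.   34.2]
blue [317.8 225.8] 223 [560.9   5.3  42. ] len [62.3 18.2] [[531.9, 20.6], [592.9, 7.6], [589.1, -10.2], [528.1, 2.9]]
lime [290.7 206.3] 47 [600.8  61.7  42. ] len [18.7 12.5] [[607.5, 71.6], [607.7, 53.0], [595.2, 52.8], [595.0, 71.4]]
lime [286.5 224.5] 152 [563.   69.9  42. ] len [39.9 18.4] [[544.8, 82.8], [584.0, 75.1], [580.3, 57.1], [541.1, 64.9]]
blueL [228.1 232.2] 325 [546.2 189.5  42. ] len [64.7 24.6] [[555.4, 224.2], [561.7, 159.8], [537.4, 156.9], [531.0, 221.1]]
blueL [205.8 234.3] 110 [541.5 235.   42. ] len [22.5 20.5] [[529.9, 244.4], [552.3, 245.3], [552.5, 224.8], [530.0, 224.0]]
blueR [406.9 195.9] 420 [ 624.6 -180.    42. ] len [88.1 24.8] [[591.7, -150.1], [670.7, -189.1], [660.0, -211.4], [581.2, -172.2]]
```

View pics/crop1.png

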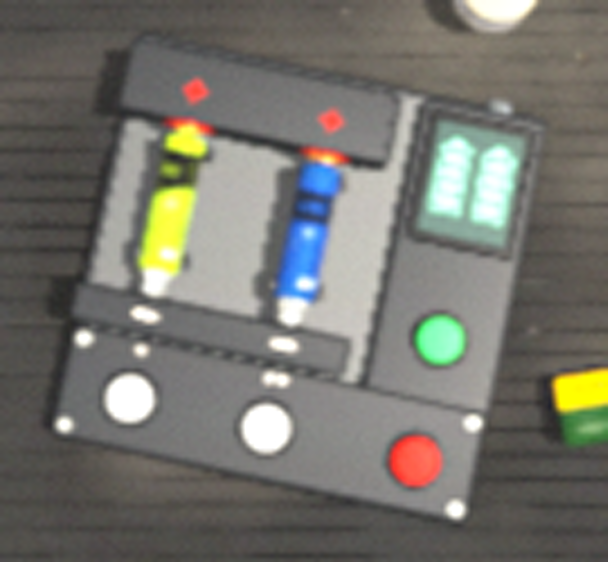

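The crop confirms it: the blue cell at crop (308,230) is in the right bay. It measures 18 mm wide, while the loose cells measure 25 mm, so it is the smallest. The grey key at crop (267,428) is in line with it. The spacing between the two grey keys comes to 64.4 mm, as given. Charger yaw is about -0.207 rad. Now I'll shut the fingers and move above the right key.

arm_command(
  plan=[
    [-1,0,0,0,-0.097],
    [-1,-0.0287,-0.0306,0,0],
    [-1,-0.0287,-0.0306,0,0],
    [-1,-0.0287,-0.0306,0,0],
    [-1,-0.0287,-0.0306,0,0],
    [-1,-0.0287,-0.0306,0,0],
    [-1,-0.0287,-0.0306,0,0],
    [-1,-0.0287,-0.0306,0,0],
    [-1,-0.0287,-0.0306,0,0],
    [-1,-0.0287,-0.0306,0,0],
    [-1,-0.0287,-0.0306,0,0],
    [-1,-0.0287,-0.0306,0,0],
    [-1,-0.0287,-0.0306,0,0],
    [-1,-0.0287,-0.0306,0,0],
    [-1,-0.0287,-0.0306,0,0],
    [-1,0,0,0.05,0],
    [-1,0,0,0.05,0],
    [-1,0,0,0,0],
  ],
  newtons=10,
)

```text
clock: 2.4
eef_pos: [467.8, 23.0, 77.5]
eef_rot: [-3.14, -0.006, 2.935]
wrist_force: [0.7, 0.6, 0.1]
finger_gap: 0.4
finger_force: 0.0
```

arm_command(
  plan=[
    [-1,-0.0028,0.0006,0.02,0],
    [-1,0,0,0.018,0],
    [-1,0,0,0,0],
    [-1,0,0,0,0],
  ],
)

```text
clock: 2.9
eef_pos: [473.6, 23.1, 43.6]
eef_rot: [3.141, 0.002, 2.935]
wrist_force: [-0.5, 0.1, 1.1]
finger_gap: 0.4
finger_force: 0.0
```

```bash
python3 - <<'E'
from h import *
for n in('top','side'):
    c=eyes.camera(n); I=c['img']
    a=I[175:300,250:385] if n=='top' else I[165:290,270:420]
    cv2.imwrite(f'pics/k_{n}.png',cv2.resize(a,None,fx=4,fy=4,interpolation=cv2.INTER_CUBIC))
E
python3 -c "
import cv2,numpy as np
a=cv2.imread('pics/k_top.png');b=cv2.imread('pics/k_side.png');s=360/500
cv2.imwrite('pics/k.png',np.hstack([cv2.resize(a,None,fx=s,fy=s),cv2.resize(b,None,fx=s*.9,fy=s)]))"
```

```text
(no output)
```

View pics/k.png

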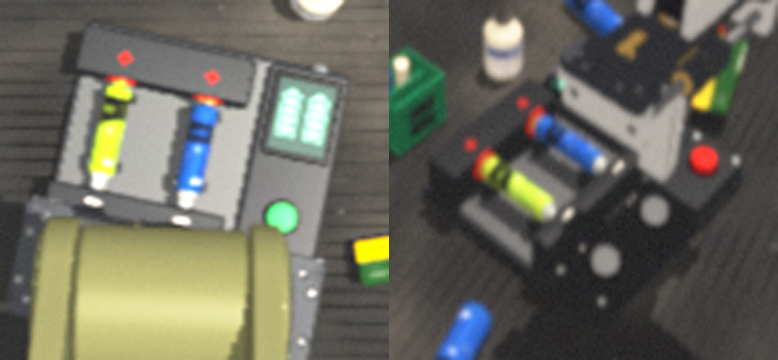

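The picture shows the gripper over the keys. In the side half the finger tip, near (670,185), seems beyond the right key at (655,212). I'll check this numerically by projecting the TCP.

```bash
cat >> h.py <<'E'
def proj(c,p):
    q=rot(c['orientation']).T@(np.array(p)-np.array(c['eye'])); return np.array([c['fx']*q[0]/q[2]+c['cx'],c['fy']*q[1]/q[2]+c['cy']])
E
python3 - <<'E'
from h import *
s=manip.read_state(); print(s['eef_pos'],s['eef_rot'],s['joints'],s['wrist_force'])
c=eyes.camera('side'); print(proj(c,s['eef_pos']),proj(c,[470.7,23,34.5]))
I=c['img'].copy()
cv2.imwrite('pics/s2.png',cv2.resize(I[150:290,310:450],None,fx=4,fy=4,interpolation=cv2.INTER_CUBIC))
hsv=cv2.cvtColor(I,cv2.COLOR_BGR2HSV); 
m=cv2.inRange(hsv,(0,0,120),(180,60,255)); n,l,st,ce=cv2.connectedComponentsWithStats(m[200:290,330:420])
for i in range(1,n):
    if st[i,4]>30: u=ce[i]+[330,200]; print(u,st[i,4],ray(c,*u,34.5).round(1))
E
```

```text
[473.38989302  23.05075769  43.21565612] [3.14127297e+00 1.90271272e-03 2.93489916e+00] [-2.86315984e-02  3.01635666e-01  1.87021330e+00 -2.71822246e-05
  9.67814435e-01 -1.39271934e+00] [-0.34965001 -0.61495812 -0.31296096]
[371.19324986 232.80928709] [371.95488406 236.18570121]
[366.83307087 210.37637795] 635 [513.  -43.1  34.5]
[351.73684211 220.55263158] 38 [527.4   3.2  34.5]
[333.56790123 233.01234568] 81 [543.4  56.1  34.5]
[372.125    237.734375] 64 [468.6  26.8  34.5]
[353.05714286 255.04285714] 70 [481.7  88.8  34.5]
```

View pics/s2.png

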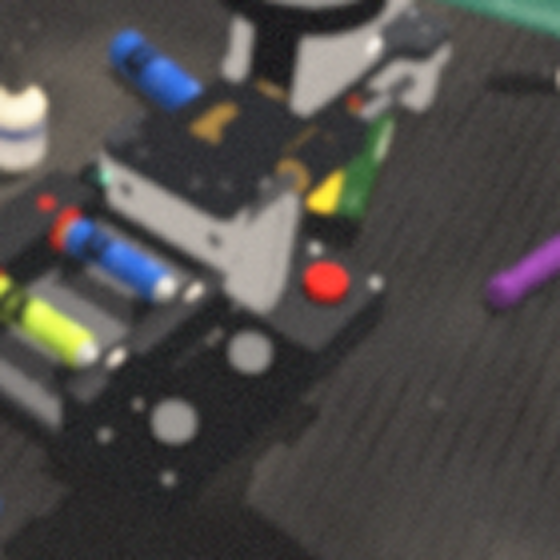

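```bash
python3 - <<'E'
from h import *
c=eyes.camera('side')
for v in range(212,242,3):
    print(v,[tuple(pt(c,u,v).round(0).astype(int)) for u in (364,368,371,374,377,380)])
E
```

```text
212 [(np.int64(463), np.int64(107), np.int64(175)), (np.int64(456), np.int64(108), np.int64(180)), (np.int64(475), np.int64(37), np.int64(112)), (np.int64(470), np.int64(36), np.int64(115)), (np.int64(465), np.int64(33), np.int64(114)), (np.int64(462), np.int64(22), np.int64(107))]
215 [(np.int64(462), np.int64(108), np.int64(169)), (np.int64(455), np.int64(108), np.int64(173)), (np.int64(474), np.int64(37), np.int64(105)), (np.int64(468), np.int64(39), np.int64(110)), (np.int64(464), np.int64(31), np.int64(105)), (np.int64(462), np.int64(19), np.int64(97))]
218 [(np.int64(504), np.int64(-7), np.int64(45)), (np.int64(481), np.int64(33), np.int64(90)), (np.int64(474), np.int64(37), np.int64(97)), (np.int64(468), np.int64(36), np.int64(100)), (np.int64(464), np.int64(30), np.int64(96)), (np.int64(462), np.int64(18), np.int64(88))]
221 [(np.int64(500), np.int64(3), np.int64(47)), (np.int64(479), np.int64(36), np.int64(86)), (np.int64(473), np.int64(37), np.int64(90)), (np.int64(466), np.int64(40), np.int64(95)), (np.int64(463), np.int64(28), np.int64(87)), (np.int64(461), np.int64(16), 
[... 960 characters left out ...]
(7), np.int64(26)), (np.int64(474), np.int64(3), np.int64(24)), (np.int64(468), np.int64(0), np.int64(25)), (np.int64(463), np.int64(-4), np.int64(24))]
236 [(np.int64(489), np.int64(21), np.int64(24)), (np.int64(478), np.int64(26), np.int64(33)), (np.int64(473), np.int64(22), np.int64(33)), (np.int64(468), np.int64(19), np.int64(33)), (np.int64(465), np.int64(7), np.int64(24)), (np.int64(459), np.int64(4), np.int64(24))]
239 [(np.int64(485), np.int64(30), np.int64(25)), (np.int64(475), np.int64(32), np.int64(31)), (np.int64(470), np.int64(30), np.int64(33)), (np.int64(465), np.int64(26), np.int64(32)), (np.int64(461), np.int64(16), np.int64(25)), (np.int64(456), np.int64(12), np.int64(24))]
```

The depth map shows the finger's back face at y≈36, as expected, but it ends well above the reported TCP. I'll go down in small guarded steps and watch the force.

arm_command(
  plan=[
    [-1,0.0024,-0.0006,0.003,0],
    [-1,0,0,0.003,0],
    [-1,0,0,0,0],
  ],
)

```text
clock: 3.48
eef_pos: [470.0, 23.0, 35.5]
eef_rot: [-3.141, -0.001, 2.935]
wrist_force: [1.1, 0.6, -0.5]
finger_gap: -0.1
finger_force: 0.0
```

arm_command(
  plan=[
    [-1,0,0,0.0015,0],
    [-1,0,0,0.0015,0],
    [-1,0,0,0,0],
  ],
)

```text
clock: 3.85
eef_pos: [470.2, 23.0, 32.7]
eef_rot: [-3.142, -0.0, 2.935]
wrist_force: [0.7, -0.5, 0.8]
finger_gap: 0.4
finger_force: 0.0
```

```bash
python3 - <<'E'
from h import *
s=manip.read_state(); print(s['eef_pos'],s['wrist_force'])
c=eyes.camera('side'); z=c['z_map']; v,u=np.mgrid[0:400,0:640]
P=np.stack([(u-c['cx'])/c['fx']*z,(v-c['cy'])/c['fy']*z,z],-1)@rot(c['orientation']).T+np.array(c['eye'])
d=P-s['eef_pos']
t=np.array([-0.205,-0.979]) # charger -y
m=(z>0)&(np.hypot(d[...,0],d[...,1])<40)&(P[...,2]>40)
for b in range(40,130,5):
    k=m&(P[...,2]>=b)&(P[...,2]<b+5)
    if k.sum(): print(b,k.sum(),'x',np.percentile(P[k][:,0],[5,50,95]).round(),'y',np.percentile(P[k][:,1],[5,50,95]).round(),'uv',u[k].mean().round(),v[k].mean().round())
cv2.imwrite('pics/s3.png',cv2.resize(c['img'][190:260,330:420],None,fx=7,fy=7,interpolation=cv2.INTER_CUBIC))
E
```

```text
[470.15712227  22.95639763  32.7432441 ] [ 0.74476263 -0.49203909  0.83079149]
40 29 x [498. 502. 506.] y [ 4. 21. 38.] uv 359.0 227.0
45 42 x [499. 505. 509.] y [ 5. 18. 34.] uv 359.0 225.0
55 2 x [460. 460. 461.] y [24. 28. 31.] uv 377.0 231.0
60 9 x [459. 461. 466.] y [19. 27. 34.] uv 377.0 229.0
65 22 x [459. 464. 480.] y [18. 34. 37.] uv 374.0 228.0
70 25 x [458. 466. 479.] y [18. 35. 37.] uv 374.0 226.0
75 24 x [459. 465. 477.] y [20. 34. 38.] uv 374.0 225.0
80 26 x [458. 463. 477.] y [16. 35. 37.] uv 375.0 223.0
85 21 x [459. 463. 473.] y [15. 34. 38.] uv 376.0 221.0
90 19 x [458. 463. 472.] y [17. 34. 37.] uv 377.0 219.0
95 24 x [459. 463. 472.] y [19. 35. 37.] uv 377.0 218.0
100 19 x [458. 462. 473.] y [16. 32. 37.] uv 378.0 216.0
105 22 x [459. 462. 471.] y [18. 34. 37.] uv 378.0 214.0
110 21 x [458. 463. 473.] y [16. 35. 38.] uv 377.0 212.0
115 22 x [459. 462. 470.] y [18. 34. 38.] uv 378.0 210.0
120 16 x [459. 462. 468.] y [16. 32. 37.] uv 379.0 209.0
125 13 x [459. 461. 464.] y [19. 28. 38.] uv 380.0 207.0
```

View pics/s3.png

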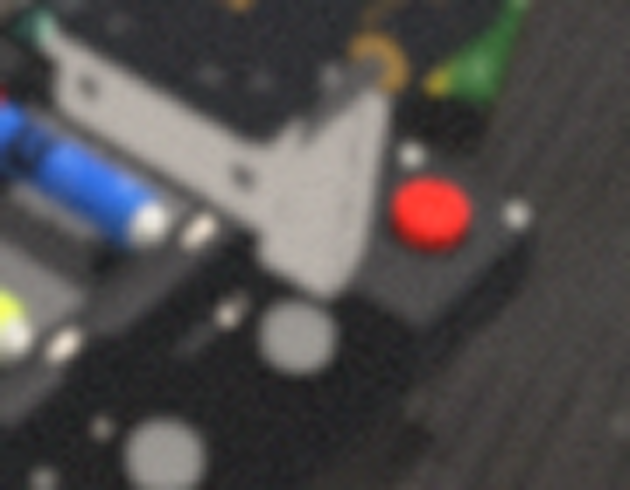

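In the side view the finger tip at crop (335,295), about z≈60, is clearly above the key at (298,335). The tip is therefore about 27 mm shorter than the reported TCP, and the lack of contact force agrees. I'll descend under force guard to find the true offset.

arm_command(
  plan=[
    [-1,0,0,0.006,0],
    [-1,0,0,0.006,0],
    [-1,0,0,0.006,0],
    [-1,0,0,0,0],
  ],
)

```text
clock: 4.4
eef_pos: [469.9, 23.0, 14.3]
eef_rot: [-3.141, -0.001, 2.935]
wrist_force: [-0.0, -0.9, 0.0]
finger_gap: 0.5
finger_force: 0.0
```

arm_command(
  plan=[
    [-1,0,0,0.002,0],
    [-1,0,0,0.002,0],
    [-1,0,0,0,0],
  ],
)

```text
clock: 4.78
eef_pos: [470.1, 22.9, 10.8]
eef_rot: [-3.142, -0.0, 2.935]
wrist_force: [0.1, -0.2, 0.1]
finger_gap: 0.5
finger_force: 0.0
```

arm_command(
  plan=[
    [-1,0,0,0.002,0],
    [-1,0,0,0,0],
  ],
)

```text
clock: 5.03
eef_pos: [470.3, 23.0, 8.9]
eef_rot: [3.142, 0.0, 2.935]
wrist_force: [0.6, -1.1, 3.1]
finger_gap: -0.0
finger_force: 1.5
```

arm_command(
  plan=[
    [-1,0,0,0.002,0],
    [-1,0,0,0,0],
  ],
)

```text
clock: 5.28
eef_pos: [470.3, 23.0, 6.9]
eef_rot: [3.142, 0.0, 2.935]
wrist_force: [-0.3, -0.3, 3.8]
finger_gap: 0.4
finger_force: 2.0
```

arm_command(
  plan=[
    [-1,0,0,0.001,0],
    [-1,0,0,0,0],
  ],
)

```text
clock: 5.52
eef_pos: [470.3, 22.9, 5.9]
eef_rot: [3.142, 0.0, 2.935]
wrist_force: [-0.1, -0.3, 4.4]
finger_gap: 0.2
finger_force: 2.3
```

Contact came at a reported z≈8.8, so the true tip is about 25.7 mm above the reported TCP. The key is about 2.8 mm down. One millimetre more presses it home, then I release.

arm_command(
  plan=[
    [-1,0,0,0.001,0],
    [-1,0,0,0.0004,0],
    [-1,0,0,0,0],
  ],
)

```text
clock: 5.9
eef_pos: [470.4, 22.9, 5.0]
eef_rot: [3.142, 0.001, 2.935]
wrist_force: [-3.8, 1.1, 13.7]
finger_gap: 0.2
finger_force: 6.9
```

arm_command(
  plan=[
    [-1,0,0,-0.01,0],
    [-1,0,0,-0.01,0],
    [-1,0,-0.023,0,0],
    [-1,-0.0007,-0.023,0,0],
    [-1,0,-0.023,0,0],
    [-1,0,0,0,0],
    [-1,0,0,0.012,0],
    [-1,0,0,0,0],
  ],
)

```text
clock: 6.9
eef_pos: [456.1, -44.0, 11.4]
eef_rot: [-3.142, -0.002, 2.936]
wrist_force: [-0.3, -0.1, 0.4]
finger_gap: 0.4
finger_force: 0.0
```

arm_command(
  plan=[
    [-1,0,0,0.003,0],
    [-1,0,0,0.002,0],
    [-1,0,0,0.0015,0],
    [-1,0,0,0,0],
  ],
)

```text
clock: 7.4
eef_pos: [456.9, -44.6, 6.1]
eef_rot: [3.141, 0.0, 2.935]
wrist_force: [0.4, 3.1, 4.1]
finger_gap: 0.4
finger_force: 2.2
```

arm_command(
  plan=[
    [-1,0,0,0.001,0],
    [-1,0,0,0.0005,0],
    [-1,0,0,0,0],
  ],
)

```text
clock: 7.78
eef_pos: [457.0, -44.7, 5.0]
eef_rot: [3.141, 0.001, 2.935]
wrist_force: [-2.8, 5.0, 14.0]
finger_gap: 0.7
finger_force: 6.5
```

The stop key is home (14 N at the stop). Next I lift, open to about 40 mm and move over the blue cell.

arm_command(
  plan=[
    [-1,0,0,-0.03,0],
    [-0.15,0,0,-0.03,0],
    [-0.15,-0.0225,0.0174,0,0],
    [-0.15,-0.0225,0.0174,0,0],
    [-0.15,-0.0225,0.0174,0,0],
    [-0.15,-0.0225,0.0174,0,0],
    [-0.15,0,0,0,0],
    [-0.15,0,0,0,0],
  ],
)

```text
clock: 8.78
eef_pos: [558.3, 4.5, 64.0]
eef_rot: [-3.141, -0.001, 2.935]
wrist_force: [-0.7, 0.2, -0.8]
finger_gap: 40.0
finger_force: 0.0
```

```bash
cat > g.py <<'E'
from h import *
s=manip.read_state(); e=s['eef_pos']; print(e,s['wrist_force'],s['finger_gap'])
for n in('side','top'):
    c=eyes.camera(n); z=c['z_map']; v,u=np.mgrid[0:400,0:640]
    P=np.stack([(u-c['cx'])/c['fx']*z,(v-c['cy'])/c['fy']*z,z],-1)@rot(c['orientation']).T+np.array(c['eye'])
    d=P-e; yaw=s['eef_rot'][2]; tx=d[...,0]*np.cos(yaw)+d[...,1]*np.sin(yaw); ty=d[...,0]*np.sin(yaw)-d[...,1]*np.cos(yaw)
    m=(z>0)&(np.abs(tx)<14)&(np.abs(ty)<75)
    for b in range(50,130,6):
        k=m&(P[...,2]>=b)&(P[...,2]<b+6)
        if n=='side' and k.sum(): print(b,k.sum(),'tx',np.percentile(tx[k],[5,50,95]).round(),'ty',np.percentile(ty[k],[5,50,95]).round())
    a=c['img'][165:290,270:420] if n=='side' else c['img'][140:265,250:400]
    cv2.imwrite(f'pics/g_{n}.png',cv2.resize(a,None,fx=2.6,fy=2.6,interpolation=cv2.INTER_CUBIC))
cv2.imwrite('pics/g.png',np.hstack([cv2.imread('pics/g_side.png'),cv2.imread('pics/g_top.png')]))
E
python3 g.py
```

```text
[558.3380394    4.54606279  63.98872144] [-0.66065315  0.24621517 -0.81312477] 39.95666896074245
86 11 tx [-4.  6. 10.] ty [-23. -20.   2.]
92 29 tx [-5.  8. 10.] ty [-29. -20.  27.]
98 49 tx [-6.  5. 11.] ty [-26.  27.  33.]
104 48 tx [-6.  4. 10.] ty [-25.   3.  33.]
110 37 tx [-6.  6. 11.] ty [-28. -19.  34.]
116 48 tx [-7.  4. 11.] ty [-26.   3.  33.]
122 51 tx [-5.  6. 10.] ty [-29. -18.  33.]
128 46 tx [-6.  5. 10.] ty [-27.   2.  33.]
```

View pics/g.png

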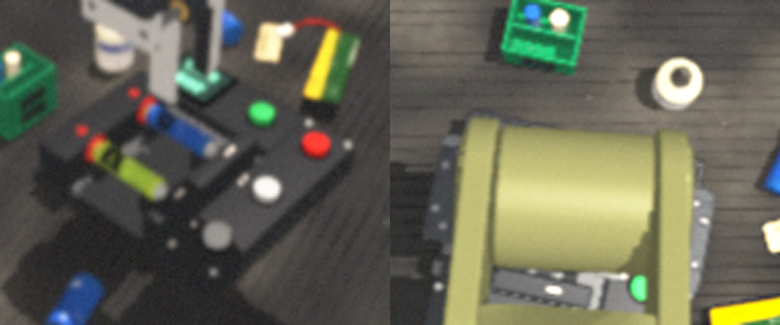

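The side view shows both fingers straddling the blue cell, with tips at z≈89 for a reported 64, so the offset is 25 mm again. I'll descend until the true tip is about 22 mm up and check the force.

arm_command(
  plan=[
    [-0.15,-0.001,0.0005,0.015,0],
    [-0.15,0,0,0.015,0],
    [-0.15,0,0,0.015,0],
    [-0.15,0,0,0.01,0],
    [-0.15,0,0,0.007,0],
    [-0.15,0,0,0.005,0],
    [-0.15,0,0,0,0],
    [-0.15,0,0,0,0],
  ],
)

```text
clock: 9.88
eef_pos: [560.4, 5.2, -2.2]
eef_rot: [3.142, 0.001, 2.935]
wrist_force: [0.5, 0.1, 0.5]
finger_gap: 39.8
finger_force: 0.0
```

Now close at 20 N.

arm_command(
  plan=[
    [-1,0,0,0,0],
    [-1,0,0,0,0],
    [-1,0,0,0,0],
    [-1,0,0,0,0],
    [-1,0,0,0,0],
  ],
  newtons=20,
)

```text
clock: 10.5
eef_pos: [560.1, 4.4, -2.4]
eef_rot: [-3.141, 0.0, 2.935]
wrist_force: [-2.1, -6.1, 1.4]
finger_gap: 17.4
finger_force: 20.0
```

arm_command(
  plan=[
    [-1,0,0,-0.004,0],
    [-1,0,0,-0.006,0],
    [-1,0,0,-0.01,0],
    [-1,0,0,-0.015,0],
    [-1,0,0,-0.02,0],
    [-1,0,0,-0.02,0],
    [-1,0,0,-0.015,0],
    [-1,0,0,0,0],
    [-1,0,0,0,0],
  ],
)

```text
clock: 11.62
eef_pos: [559.8, 5.2, 86.9]
eef_rot: [-3.141, -0.001, 2.935]
wrist_force: [0.3, -0.5, 0.3]
finger_gap: 17.4
finger_force: 20.0
```

```bash
python3 - <<'E'
from h import *
s=manip.read_state(); print(s['eef_pos'],s['finger_gap'],s['finger_force'])
out=[]
for n in('side','top'):
    c=eyes.camera(n); I=c['img']
    a=I[130:270,250:420] if n=='side' else I[130:270,215:385]
    out.append(cv2.resize(a,(390,321),interpolation=cv2.INTER_CUBIC))
    if n=='side':
        hsv=cv2.cvtColor(I,cv2.COLOR_BGR2HSV); m=cv2.inRange(hsv,(100,120,40),(125,255,255)); z=c['z_map']
        v,u=np.nonzero(m&(z>0).astype('u1')*255); P=np.array([pt(c,a,b) for a,b in zip(u,v)])
        k=(P[:,2]>70)&(np.hypot(*(P[:,:2]-s['eef_pos'][:2]).T)<60); Q=P[k]
        d=Q-s['eef_pos']; t=d[:,0]*.979-d[:,1]*.205
        print(k.sum(),np.polyfit(t,Q[:,2],1),t.min(),t.max(),Q[:,2].min(),Q[:,2].max())
cv2.imwrite('pics/l.png',np.hstack(out))
# block top extents in charger frame
c=eyes.camera('top'); O=np.array([550.6,21.2]); X=np.array([.9788,-.205]); Y=np.array([.205,.9788]); z=c['z_map']; v,u=np.mgrid[130:270,230:400]
P=np.array([pt(c,a,b) for a,b in zip(u.ravel(),v.ravel())]); w=P[:,:2]-O; cx,cy=w@X,w@Y
for a,b in((52,62),(62,72),(72,80),(83,89)):
    k=(cx>a)&(cx<b)&(P[:,2]>43)&(P[:,2]<53)&(cy>30); print(a,'block y max',np.percentile(cy[k],98) if k.sum() else None, k.sum())
k=(cx>88)&(P[:,2]>25)&(P[:,2]<90)&(np.abs(cy)<120)
print('behind nearest cx',cx[k].min() if k.sum() else None)
k=(cy>90)&(cy<190)&(np.abs(cx-40)<70)&(P[:,2]>8)&(P[:,2]<90); print('left things',k.sum(),cy[k].min() if k.sum() else None)
E
```

```text
[559.7979765    5.24055207  86.87249352] 17.44895995869601 20.000103414058685
104 [-1.02408464e-02  1.30954992e+02] -32.75922060307998 28.776932023244125 122.17355883349728 136.10656204568141
52 block y max None 0
62 block y max None 0
72 block y max None 0
83 block y max None 0
behind nearest cx 127.37641929974112
left things 53 140.76492859970995
```

View pics/l.png

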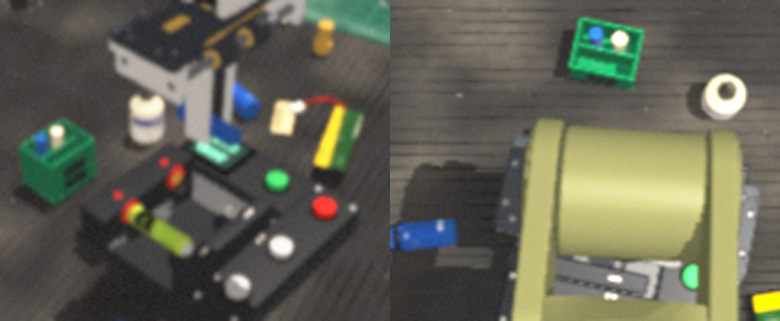

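The lift succeeded. In the side view the blue cell is level in the fingers above its empty bay, and the lime cell is undisturbed.

The interface only turns the tool about its own z, so the cell has to be tipped inside the grip. I'll turn it a quarter so the plus end points over the left edge of the end block (48 mm high, left face at charger y≈80). Then I'll lower beside the block so its edge pushes the plus end up.

arm_command(
  plan=[
    [-1,0,0,0,0.1745],
    [-1,0,0,0,0.1745],
    [-1,0,0,0,0.1745],
    [-1,0,0,0,0.1745],
    [-1,0,0,0,0.1745],
    [-1,0,0,0,0.1745],
    [-1,0,0,0,0.1745],
    [-1,0,0,0,0.1745],
    [-1,0,0,0,0.175],
    [-1,0.028,0.0132,0,0],
    [-1,0.028,0.0132,0,0],
    [-1,0.028,0.0132,0,0],
    [-1,0.028,0.0131,0,0],
    [-1,0,0,0,0],
    [-1,0,0,0,0],
  ],
)

```text
clock: 13.65
eef_pos: [634.3, 103.5, 86.8]
eef_rot: [-3.141, 0.0, 1.364]
wrist_force: [-0.7, 0.6, -0.4]
finger_gap: 17.4
finger_force: 20.0
```

```bash
cat > t.py <<'E'
from h import *
import sys
s=manip.read_state(); e=s['eef_pos']; print(e,s['eef_rot'],s['wrist_force'],s['finger_gap'])
O=np.array([550.6,21.2]); X=np.array([.9788,-.205]); Y=np.array([.205,.9788])
c=eyes.camera('side'); I=c['img']; z=c['z_map']; hsv=cv2.cvtColor(I,cv2.COLOR_BGR2HSV)
v,u=np.mgrid[0:400,0:640]; P=np.stack([(u-c['cx'])/c['fx']*z,(v-c['cy'])/c['fy']*z,z],-1)@rot(c['orientation']).T+np.array(c['eye'])
w=P[...,:2]-O; cx,cy=w@X,w@Y; ex,ey=(e[:2]-O)@X,(e[:2]-O)@Y; print('tcp in charger',ex,ey)
k=(cv2.inRange(hsv,(98,110,30),(128,255,255))>0)&(z>0)&(np.hypot(cx-ex,cy-ey)<50)&(np.abs(P[...,2]-e[2]-40)<45)
if k.sum()>15:
    Q=np.stack([cx[k],cy[k],P[k][:,2]],1); m=Q.mean(0); d=np.linalg.svd(Q-m)[2][0]; d*=-np.sign(d[1])
    print(k.sum(),'mean',m.round(1),'axis to plus',d.round(2),'elev',np.degrees(np.arcsin(d[2])).round(0),'px',u[k].mean(),v[k].mean())
k=(z>0)&(cx>50)&(cx<80)&(P[...,2]>42)&(P[...,2]<52)&(cy>40)&(cy<95)
print('block',k.sum(),np.percentile(cy[k],[50,90,98]) if k.sum() else '')
q=proj(c,[e[0],e[1],e[2]+40]).astype(int); a=max(0,q[0]-70); b=max(0,q[1]-65)
cv2.imwrite(f'pics/{sys.argv[1]}.png',cv2.resize(I[b:b+130,a:a+150],None,fx=4,fy=4,interpolation=cv2.INTER_CUBIC))
E
python3 t.py t1
```

```text
[634.26204319 103.5211892   86.8482681 ] [-3.14055294e+00  4.98658289e-04  1.36377009e+00] [-0.65585974  0.59577793 -0.38031928] 17.449593676181617
tcp in charger 65.01256408610236 97.7266988474306
140 mean [ 61.4 113.2 130.5] axis to plus [-0.03 -1.    0.05] elev 3.0 px 277.84285714285716 201.14285714285714
block 212 [63.09472962 81.12229701 83.33872806]
```

The cell is level with plus towards the block, whose edge is at charger y≈82, 16 mm from the pivot. I'll shift 1 mm outwards, ease the grip to 10 N and lower onto the edge.

arm_command(
  plan=[
    [-1,0.001,0,0.02,0],
    [-1,0,0,0.02,0],
    [-1,0,0,0.015,0],
    [-1,0,0,0.01,0],
    [-1,0,0,0.005,0],
    [-1,0,0,0.003,0],
    [-1,0,0,0.002,0],
    [-1,0,0,0,0],
  ],
  newtons=10,
)

```text
clock: 14.7
eef_pos: [635.3, 105.2, 12.9]
eef_rot: [3.141, -0.001, 1.364]
wrist_force: [0.3, 2.9, 2.7]
finger_gap: 17.7
finger_force: 10.0
```

```bash
python3 t.py t2
```

```text
[635.29223733 105.20429424  12.9122023 ] [ 3.14067836e+00 -5.11267877e-04  1.36392635e+00] [0.31038797 2.88662053 2.68484142] 17.706131751650513
tcp in charger 65.6758815831848 99.58531185827225
118 mean [ 62.9 118.   55.4] axis to plus [ 0.02 -0.98  0.2 ] elev 12.0 px 277.8050847457627 229.55084745762713
block 27 [74.73863149 80.76986319 82.92989192]
```

It is rotating at low force, with elevation about 12°. Continue.

arm_command(
  plan=[
    [-1,0,0,0.002,0],
    [-1,0,0,0.002,0],
    [-1,0,0,0.002,0],
    [-1,0,0,0.002,0],
    [-1,0,0,0.002,0],
    [-1,0,0,0.001,0],
    [-1,0,0,0,0],
  ],
)

```text
clock: 15.62
eef_pos: [634.9, 104.9, 1.3]
eef_rot: [-3.141, 0.0, 1.364]
wrist_force: [1.2, 0.9, 1.6]
finger_gap: 17.5
finger_force: 10.0
```

```bash
python3 t.py t3
```

```text
[634.91807956 104.86930247   1.31232342] [-3.14143495e+00  8.65884944e-05  1.36374935e+00] [1.17649224 0.87284677 1.60594529] 17.48247605609402
tcp in charger 65.37832926749199 99.1807195639065
121 mean [ 63.4 117.3  37.9] axis to plus [-0.46 -0.01  0.89] elev 62.0 px 278.42148760330576 235.1404958677686
block 19 [74.22076231 78.6645251  80.09081287]
```

View pics/t3.png

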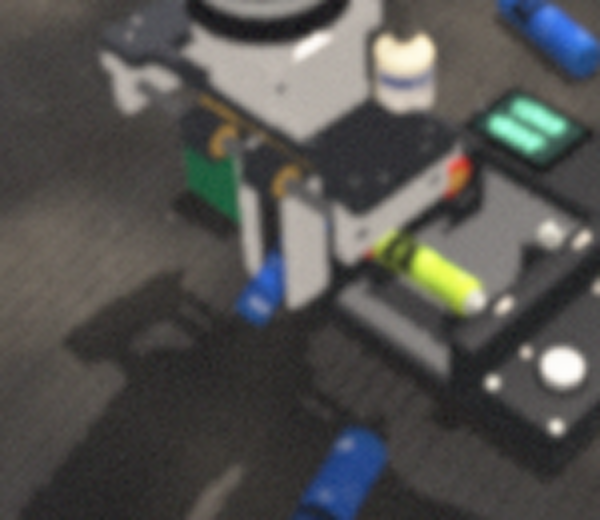

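The view shows the minus end of the cell, at crop (258,300), dipping down beside the fingers. I'll lower 3.5 mm more, then firm the grip and lift.

arm_command(
  plan=[
    [-1,0,0,0.0015,0],
    [-1,0,0,0.001,0],
    [-1,0,0,0.001,0],
    [-1,0,0,0,0],
  ],
)

```text
clock: 16.18
eef_pos: [634.9, 105.0, -2.2]
eef_rot: [-3.141, -0.0, 1.364]
wrist_force: [0.4, 1.8, 2.6]
finger_gap: 17.6
finger_force: 10.0
```

arm_command(
  plan=[
    [-1,0,0,0,0],
    [-1,0,0,0,0],
    [-1,0,0,-0.01,0],
    [-1,0,0,-0.02,0],
    [-1,0,0,-0.03,0],
    [-1,0,0,-0.03,0],
    [-1,0,0,-0.03,0],
    [-1,0,0,-0.025,0],
    [-1,0,0,-0.015,0],
    [-1,0,0,0,0],
    [-1,0,0,0,0],
    [-1,0,0,0,0],
  ],
  newtons=25,
)

```text
clock: 17.68
eef_pos: [634.6, 104.9, 156.9]
eef_rot: [-3.14, 0.001, 1.364]
wrist_force: [-0.4, 0.1, -0.3]
finger_gap: 17.4
finger_force: 25.0
```

```bash
python3 t.py t4; python3 - <<'E'
from h import *
c=eyes.camera('side'); s=manip.read_state(); e=s['eef_pos']; h=cv2.cvtColor(c['img'],cv2.COLOR_BGR2HSV)
m=cv2.inRange(h,(98,110,30),(128,255,255)); q=proj(c,[e[0],e[1],e[2]+40])
n,l,st,ce=cv2.connectedComponentsWithStats(m)
for i in range(1,n):
    if st[i,4]>8 and np.hypot(*(ce[i]-q))<40:
        vv,uu=np.nonzero(l==i); j=np.argmax(vv); k=np.argmin(vv); print(ce[i],st[i],pt(c,uu[j],vv[j]).round(),pt(c,uu[k],vv[k]).round())
E
```

```text
[634.59566267 104.87952488 156.90302969] [-3.13998112e+00  5.34176695e-04  1.36374917e+00] [-0.35308772  0.08198581 -0.28825658] 17.364372272101345
tcp in charger 65.06065202093103 99.12462980330223
141 mean [ 61.7 116.3 195.2] axis to plus [ 0.11 -0.69  0.72] elev 46.0 px 274.41843971631204 174.87943262411346
block 214 [63.54873086 80.41858228 83.07843112]
[274.31468531 174.76923077] [267 164  13  21 143] [635. 134. 182.] [641. 107. 207.]
[267.61702128 192.06382979] [265 188   6  10  47] [727.  39.  39.] [779. -23.  -1.]
```

View pics/t4.png

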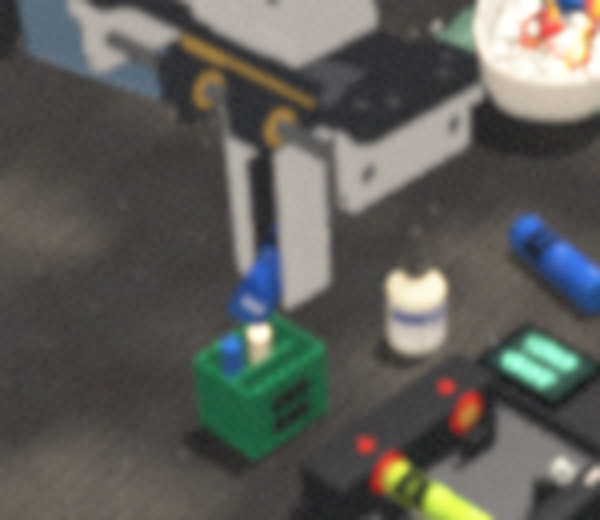

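The cell is now tipped with the minus end down at crop (258,290). I measure about 46°, but roughly, and that leaves little margin over 40°. There is plenty of time, so I'll dip again 2 mm nearer the block to raise it to about 60°.

arm_command(
  plan=[
    [-1,-0.002,0,0.02,0],
    [-1,0,0,0.03,0],
    [-1,0,0,0.03,0],
    [-1,0,0,0.03,0],
    [-1,0,0,0.02,0],
    [-1,0,0,0.01,0],
    [-1,0,0,0.005,0],
    [-1,0,0,0,0],
    [-1,0,0,0,0],
  ],
  newtons=25,
)

```text
clock: 18.9
eef_pos: [634.9, 103.0, 13.7]
eef_rot: [3.141, -0.0, 1.364]
wrist_force: [0.5, 0.1, -0.6]
finger_gap: 17.5
finger_force: 25.0
```

arm_command(
  plan=[
    [-1,0,0,0,0],
    [-1,0,0,0.002,0],
    [-1,0,0,0.002,0],
    [-1,0,0,0.002,0],
    [-1,0,0,0.002,0],
    [-1,0,0,0.002,0],
    [-1,0,0,0.002,0],
    [-1,0,0,0.0018,0],
    [-1,0,0,0,0],
  ],
  newtons=10,
)

```text
clock: 20.02
eef_pos: [634.8, 103.2, -0.6]
eef_rot: [3.141, -0.0, 1.364]
wrist_force: [0.7, 1.3, 1.6]
finger_gap: 17.3
finger_force: 10.0
```

arm_command(
  plan=[
    [-1,0,0,0.001,0],
    [-1,0,0,0.001,0],
    [-1,0,0,0,0],
  ],
)

```text
clock: 20.4
eef_pos: [634.8, 103.1, -2.7]
eef_rot: [3.141, -0.0, 1.364]
wrist_force: [0.2, 2.1, 4.1]
finger_gap: 17.9
finger_force: 10.0
```

arm_command(
  plan=[
    [-1,0,0,0,0],
    [-1,0,0,0,0],
    [-1,0,0,-0.01,0],
    [-1,0,0,-0.02,0],
    [-1,0,0,-0.03,0],
    [-1,0,0,-0.03,0],
    [-1,0,0,-0.03,0],
    [-1,0,0,-0.025,0],
    [-1,0,0,-0.017,0],
    [-1,0,0,0,0],
    [-1,0,0,0,0],
    [-1,0,0,0,0],
  ],
  newtons=25,
)

```text
clock: 21.9
eef_pos: [634.2, 103.0, 158.1]
eef_rot: [-3.14, 0.001, 1.364]
wrist_force: [0.4, 0.2, -0.5]
finger_gap: 17.1
finger_force: 25.0
```

```bash
python3 t.py t5; python3 - <<'E'
from h import *
c=eyes.camera('side'); s=manip.read_state(); e=s['eef_pos']; h=cv2.cvtColor(c['img'],cv2.COLOR_BGR2HSV)
m=cv2.inRange(h,(98,110,30),(128,255,255)); q=proj(c,[e[0],e[1],e[2]+40])
n,l,st,ce=cv2.connectedComponentsWithStats(m)
i=min(range(1,n),key=lambda i:np.hypot(*(ce[i]-q))+(st[i,4]<40)*1e3)
p=np.argwhere(l==i)[:,::-1].astype(float); d=np.linalg.svd(p-p.mean(0))[2][0]; d*=-np.sign(d[1]); print('blob',ce[i],st[i],'image angle',np.degrees(np.arctan2(-d[1],d[0])))
M=np.array([e[0],e[1],e[2]+40.4])
for th in (40,50,60,70):
    t=np.radians(th); a=np.array([-.205*np.cos(t),-.979*np.cos(t),np.sin(t)]); f=proj(c,M-33*a); g=proj(c,M); w=g-f; print(th,'minus end px',f.round(1),'angle',np.degrees(np.arctan2(-w[1],w[0])).round(0))
E
```

```text
[634.16570913 102.95701007 158.06331703] [-3.13996031e+00  5.61821348e-04  1.36382142e+00] [ 0.38454253  0.15385102 -0.46975063] 17.08700621170291
tcp in charger 65.03392902822914 97.15473182451845
139 mean [ 61.5 114.4 195.7] axis to plus [ 0.14 -0.64  0.76] elev 49.0 px 275.27338129496405 174.17985611510792
block 216 [63.14091297 81.11252277 83.00064054]
blob [275.15972222 174.11111111] [268 163  13  21 144] image angle 70.85503242466399
40 minus end px [271.2 183.3] angle 59.0
50 minus end px [273. 184.] angle 65.0
60 minus end px [275.  184.2] angle 71.0
70 minus end px [277.2 183.9] angle 78.0
```

View pics/t5.png

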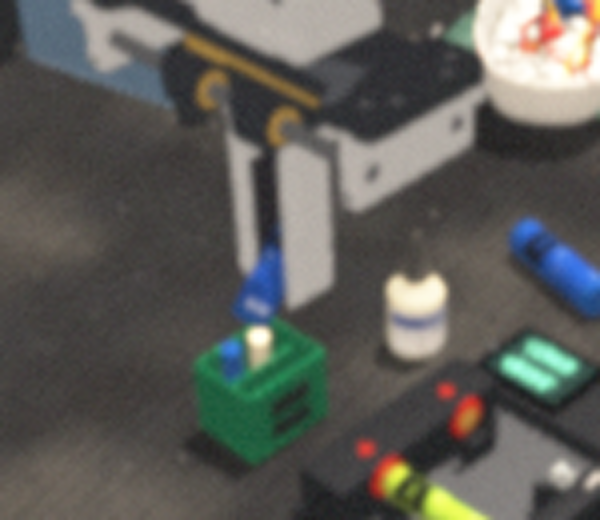

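The picture shows the cell gripped and steep, minus end down at crop (258,300), with the box, bottle and lime cell in place. Geometry and image angle both give about 60° and the depth fit gives 49°, so every estimate is above 40°. Its middle is about 198 mm up and it is still. Handing in.

```bash
python3 -c "
from cell import ticket
print(ticket.sign_off())"
```

```text
the job is handed in; nothing more can be done
None
```

I pressed the right bay's key, then the stop key, drew the blue cell out, and handed the job in holding it still about 198 mm up with its plus end an estimated 50–60° above level; the sign-off gave no verdict.

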